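# Withdraw the bayonet fuse carrier from a bench transformer and park it

### The job

Take the fuse out of the blue bench transformer: press the sprung fuse carrier down without forcing it, twist it anticlockwise until its bayonet lets go, and draw it out. Then lower it fuse-first into the free middle hole of the wooden parking block, so that it stands upright and fully down before you let go. Leave the marker, the mouse and the screwdriver where they are.

Things in the scene. Friction and masses are not known exactly. Their poses are not given: they have to be found in the camera images.
- carrier: Loose fuse carrier, about 45 g, locked in the holder at the start: black ribbed round knob on a wider skirt, below it a grey neck with two lugs, below that a white cartridge fuse. Origin: on the axis at the underside of the skirt; z up along the axis. Locked, a spring holds it up with its origin 9 mm above the bezel. The knob bears a side grip of 60 N without harm.
- knob (a point): Centre of the knob's top face (small red disc), 11 mm above the carrier's origin. The knob is 24 mm in diameter and stands 8 mm above its skirt, a disc 34 mm in diameter and 3 mm thick on which fingertips can rest to press. Pressing carries it down by up to 8 mm. A hard grip taken off centre levers sideways on the holder: close lightly and settle over the knob first.
- lugs (a point): On the carrier's axis, 15 mm below its origin, midway up the two lugs (5 mm wide, 4 mm high) that reach 14 mm from the axis along the carrier's +x and -x at the foot of the neck. The neck is 18 mm in diameter and 17 mm long, in a 21 mm aperture, so it has some sideways play.
- fuse_tip (a point): Lower end of the white fuse (10.3 mm diameter, 32 mm long below the neck), 49 mm below the carrier's origin.
- unit: Bench isolating transformer, fixed: blue case 200 (x) x 270 (y) x 100 mm high. Its grey top carries the fuse holder near the edge that faces the robot; along the far edge two white sockets, a red rocker switch and a green lamp, up to 10 mm high. Origin: centre of its underside, z up.
- holder (a point): Centre of the top of the black fuse-holder bezel (39 mm diameter, 4 mm proud of the top panel, 104 mm above the table), on the holder's axis; axes as the unit's. The plastic holder cracks if the carrier loads it with more than 25 N in all: spring, shelf, sideways and end-stop contacts added up (gripping the knob does not count).
- bayonet (a point): 4 mm below the bezel's top, on the axis. Spring: 7 N locked, plus 0.5 N per mm pressed. Catches clear after 1.5 to 6.5 mm of press (differs from start to start, cannot be seen); 1.2 mm further the carrier lands on a solid shelf. Down there it turns 1.13 rad anticlockwise from above to an end stop, lugs in the 8 mm entry slots; the spring then lifts it about 10 mm and it draws straight out.
- rack: Fixed wooden parking block for fuses, 55 (x) x 140 (y) x 45 mm high, origin at the centre of its underside, z up. Three places in a row along its y, 48 mm apart: the outer two hold bare white spare fuses that stick up 14 mm, the middle hole is free.
- hole (a point): Mouth of the free middle hole, at the centre of the block's top, 45 mm above the table: 16 mm diameter with a 2 mm chamfer, through to the table; axes as the block's. With the carrier fully down its neck rests on the block, origin 17 mm above this point.
- marker: Green marker pen, 125 mm long, 18 mm thick, lying loose on the table near the block. Bystander. Origin under its middle.
- mouse: Black computer mouse, 105 x 60 x 33 mm, on the table beyond the block. Bystander. Origin under its middle.
- screwdriver: Screwdriver, 170 mm long, lying loose on the table before the transformer. Bystander. Origin under its middle.
Mind the look-alikes: they are no part of the job. What is shaped like the carrier but pink is not meant.

How it is judged (in metres and radians):
On the way:
1. the carrier is twisted free and drawn clear of the holder (z of carrier in the frame of holder above 0.055 m and contact force between carrier and unit below 0.5 N), for 0.1 s.
At the end, for the whole second after the job is handed in: The carrier stands upright (within 0.12 rad) and at rest in the middle hole of the block, its axis within 6 mm of the hole's, fully down: its origin 14 to 20 mm above the block's top (horizontal distance between carrier and hole below 0.006 m and z of carrier in the frame of hole between 0.014 and 0.02 m and angle between carrier's own z axis and vertical below 0.12 rad and linear speed of carrier below 0.02 m/s); the robot touches nothing.
It fails at once if the fuse holder is forced: more than 25 N between the carrier and the transformer (contact force between carrier and unit above 25 N).
It fails at once if the carrier is let go over the block while more than 10 mm above its seat (horizontal distance between carrier and hole below 0.03 m and z of carrier in the frame of hole above 0.027 m and contact force between the fingers and carrier below 0.01 N).
It fails at once if the marker is moved by more than 20 mm (distance of marker from where it was at the start of the episode above 0.02 m).
It fails at once if the mouse is moved by more than 20 mm (distance of mouse from where it was at the start of the episode above 0.02 m).
It fails at once if the screwdriver is moved by more than 20 mm (distance of screwdriver from where it was at the start of the episode above 0.02 m).
It also fails if it takes over 72 s, if anything falls off the work surface, if the arm or the gripper's body presses on something with over 40 N, if the wrist force passes 120 N, or if a joint passes its speed limit or range.

### The arm

A 6-joint arm with a two-finger parallel gripper is mounted at the origin on the work surface. World frame = base frame: x ahead of the robot, y to its left, z up, the work surface at z = 0. Lengths are in mm, angles in rad, forces in N, time in s.
With the tool pointing down it reaches from about 350 to 975 mm from the base axis. Payload 7.1 kg.
Tool frame: the origin (TCP) lies between the finger pads; the fingertips stand 19 mm ahead of it and the grasp point (between the pads) is the TCP (ctrl.tcp_to_tips is the distance from the TCP to the fingertips, in mm); z points along the fingers, y is the line along which they close (so a half turn about z gives the same grasp; the last joint's range is limited). The gripper opens to 88 mm and grips with 3 to 60 N. Pads are 20 mm wide; open, the fingers measure 115 mm over their backs; the gripper's body (75 mm by 178 mm) begins 61 mm behind the grasp point.
Start: joints at [-1.195, 0.423, 1.63, -0, 1.089, -0.019], TCP at [240.405, -576.897, 241.675] pointing down, gripper open.
Joint ranges: [-3, 3], [-0.9, 2.11], [0.09, 2.58], [-1.31, 4.45], [0.11, 2.69], [-2.54, 2.54]. Speed limits (rad/s): [2.39, 2.39, 3.01, 3.14, 3.14, 3.14].

### API

Orientations are given as a rotation vector (axis times angle).
In Python, from workcell import status, optics, ctrl gives the robot as it stands. The module is installed in compiled form; this text tells all that it offers.
- The arm moves only by the shell command python3 -m inch 'ROWS'. ROWS is JSON, a list that holds one entry, the list of rows, each a list of 7 numbers: the shift along the tool's x, y, z in mm, then the turn, a rotation vector about the tool's x, y, z in rad, then the opening in per cent of the stroke, from 0 (shut) to 100 (fully open). A call has 1 to 20 rows; each row is the pose to reach, as a shift and turn from the pose commanded when the call began, along the tool's axes at that moment; what a row does not reach only later rows make up. A row lasts 1/10 s, in which the tool goes at most 50 mm and 8.59 degrees, less where a joint would pass 70% of its speed; a pose out of reach is approached as far as the arm can. A call with a gripper value outside its range is refused whole. The fingers move at their own pace and stop on an object; the grip force is fixed at half the most. Time passes only in rows, so rows that repeat a pose let the fingers close. It gives the time, the measured TCP pose, the force, the opening and the grip force at its end, in the units of the state.
- status.get_obs(): the state, without advancing time (a new reading comes with each control period).
- optics.get_image(name): name is "scene" or "top"; returns a dict with "frame" (400x640x3 uint8, red, green, blue), "fx", "fy", "cx", "cy" (pixels), "rvec" (rotation vector, rad) and "tvec" (3), from world to camera coordinates, as OpenCV has them. Camera axes: x right, y down, z forward; pixel columns grow to the right and rows downward; lengths in mm; the calibration is good to about 2 mm. A picture is of the moment at which its call begins. There is no depth.
- ctrl.close_job(): hands the job in; it is judged then, once.
The state is a dict: "t": time; "qpos": joint angles; "qvel": joint speeds; "joint_torque": joint torques, N m; "ee_pos": TCP position; "orientation": TCP orientation; "ft_force": force on the tool from outside, world axes, zero at the start; "moment": the same for the moment, N m; "width": finger opening in mm; "grasp_force": force on a finger pad.
Only numpy, scipy, OpenCV 4.12 (cv2) and the standard library are available. Lean on these libraries where they do the work, as an engineer would, in place of code of your own. Each camera call takes 0.05 s, during which the arm holds its last target. There are 200 camera calls.

## Working session

There is one attempt and no reset: what is moved stays moved. The work goes in short steps, Python scripts to look and compute and a shell command to move; the robot and the scene stay as the last step left them, time stands still between calls to the robot, and variables do not carry over. Pictures are saved under pics/ and viewed, at most 10 in all, crops included, and the job is handed in when it is done.

```bash
mkdir -p pics; cat > h.py <<'E'
import numpy as np, cv2
from workcell import status, optics, ctrl
def cam(n):
    return optics.get_image(n)
def ray(c,u,v,z):
    R=cv2.Rodrigues(np.array(c["rvec"],float))[0]; t=np.array(c["tvec"],float).ravel()
    d=R.T@np.array([(u-c["cx"])/c["fx"],(v-c["cy"])/c["fy"],1]); o=-R.T@t
    return o+d*(z-o[2])/d[2]
def proj(c,p):
    K=np.array([[c["fx"],0,c["cx"]],[0,c["fy"],c["cy"]],[0,0,1.]])
    return cv2.projectPoints(np.array([p],float),np.array(c["rvec"],float),np.array(c["tvec"],float),K,None)[0].ravel()
def save(c,n,box=None,s=1):
    f=c["frame"][:,:,::-1]
    if box: f=f[box[1]:box[3],box[0]:box[2]]
    cv2.imwrite("pics/"+n,cv2.resize(f,None,fx=s,fy=s,interpolation=cv2.INTER_CUBIC))
E
python3 - <<'E'
from h import *
for n in("scene","top"):
    c=cam(n); save(c,n+"0.png",s=1.25); R=cv2.Rodrigues(np.array(c["rvec"],float))[0]
    print(n,c["fx"],-R.T@np.array(c["tvec"]).ravel(),R[2])
print(status.get_obs())
E
```

```text
scene 487.46219276506076 [1137.14871315 -460.57206198  870.06289643] [-0.53658806  0.39225921 -0.74713183]
top 438.8359953140575 [387.4907279  -79.60131044 995.15747564] [ 0.18211271 -0.00827102 -0.98324287]
{'t': 0.1, 'qpos': array([-1.19496467e+00,  4.23765096e-01,  1.63057734e+00,  4.89591340e-06,
        1.08858904e+00, -1.89864631e-02]), 'qvel': array([-0.00119661, -0.00275338, -0.00315109,  0.0001348 ,  0.0007979 ,
        0.00140619]), 'joint_torque': array([ 7.52295400e-04, -5.45609915e+01, -2.74324358e+01,  6.46003545e-02,
        1.88150868e-02, -2.42845726e-05]), 'ee_pos': array([ 240.26553995, -576.47879537,  240.99322286]), 'orientation': array([-3.07928467e+00, -6.15896530e-01,  3.66383265e-04]), 'ft_force': array([-0.65833845, -0.90050048,  0.20971141]), 'moment': array([-0.00598956, -0.03208921, -0.00407807]), 'grasp_force': 0.0, 'width': 88.20997947485316}
```

View pics/top0.png

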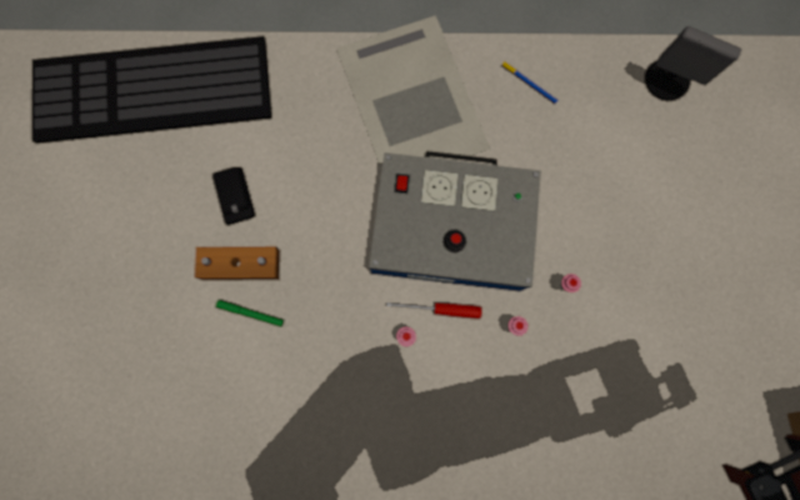

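View pics/scene0.png

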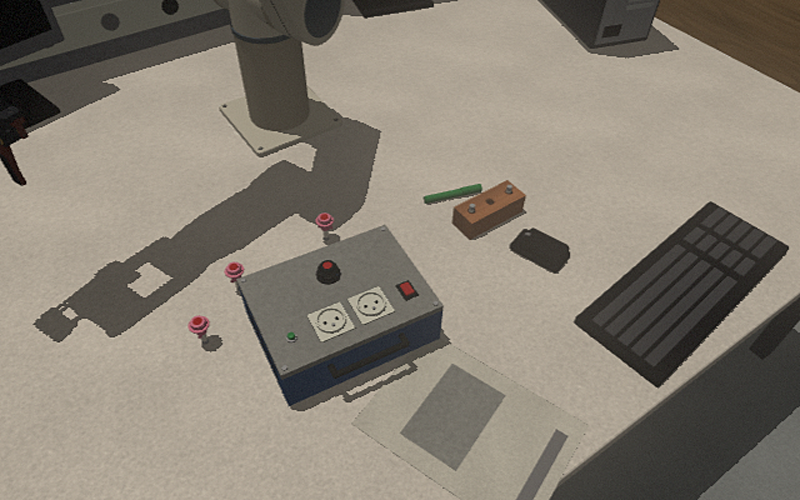

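The black knob with a red disc, on the transformer at top (455,240) and scene (328,270), matches the description. The pink ones at top (571,283), (519,326) and (405,337) stand loose on the table, so they are decoys. I'll confirm in an enlarged crop.

```bash
python3 - <<'E'
from h import *
T=cam("top");S=cam("scene")
def cr(c,x,y,w=50,h=37):
    return cv2.resize(c["frame"][y-h:y+h,x-w:x+w,::-1],(400,296),interpolation=cv2.INTER_CUBIC)
im=np.vstack([np.hstack([cr(T,364,192),cr(T,189,210)]),np.hstack([cr(S,262,216),cr(S,392,166)])])
cv2.imwrite("pics/crops.png",im)
E
```

```text
(no output)
```

View pics/crops.png

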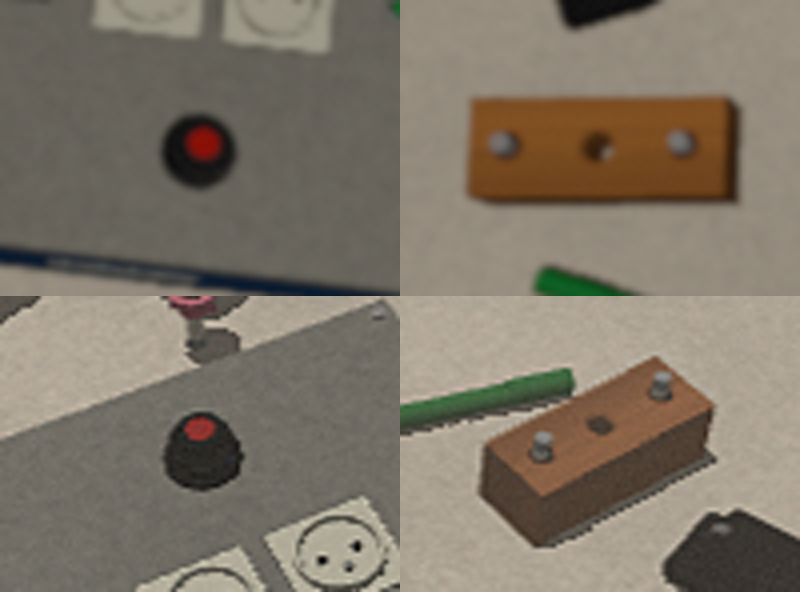

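The crop confirms a black knob with a red disc in the bezel: disc centre top (365,190.7), scene (262,212.3). Hole: top (188.5,210), scene (392,161.3). The lookalike near it is pink.

```bash
python3 - <<'E'
from h import *
from scipy.optimize import least_squares
T=cam("top");S=cam("scene")
for n,a,b,z in(("knob",(364.6,190.4),(261.6,211.9),124),("hole",(188.1,209.7),(391.6,160.9),45)):
    print(n,ray(T,*a,z),ray(S,*b,z))
    f=lambda p:np.r_[proj(T,p)-a,proj(S,p)-b]
    r=least_squares(f,[400,0,z]);print(r.x,r.fun)
    r=least_squares(lambda q:f([*q,z]),[400,0]);print(r.x,r.fun)
for u,v in((139+25.5,173+36),(139+70.2,173+35.7)): print("spare",ray(T,u,v,59))
for u,v in((294.5,216),(425,230.5)): print("unit front top edge",ray(T,u,v,100))
o=status.get_obs();print(o["ee_pos"],cv2.Rodrigues(o["orientation"])[0])
E
```

```text
knob [ 557.70850769 -185.85994853  124.        ] [ 554.56501905 -183.6364083   124.        ]
[ 557.15675667 -185.1783903   127.48675769] [-0.12816287 -0.0634656  -0.14081911  0.01119401]
[ 556.54999341 -184.93845392] [-0.44414874  0.56034541 -0.06370359  0.9002097 ]
hole [528.95478747 190.91216734  45.        ] [527.79192826 193.81903297  45.        ]
[529.08440765 191.03008972  47.10989357] [-0.31963191 -0.20258157 -0.41737496  0.11175051]
[528.82217655 191.82508728] [-0.42260991  0.05892526 -0.34778164  0.55126799]
spare [528.24385159 237.62033352  59.        ]
spare [529.17660478 141.74863646  59.        ]
unit front top edge [508.31850332 -43.57344294 100.        ]
unit front top edge [ 479.13119376 -311.05207883  100.        ]
[ 240.34193878 -576.73793524  241.42460673] [[ 9.23060587e-01  3.84654548e-01 -1.79576983e-04]
 [ 3.84654589e-01 -9.23060464e-01  4.76248488e-04]
 [ 1.74307338e-05 -5.08681319e-04 -9.99999870e-01]]
```

```bash
python3 -m inch '[[[15,-8,0,0,0,0,100],[40,-22,0,0,0,0,90],[75,-41,0,0,0,0,80],[110,-60,0,0,0,0,70],[145,-79,0,0,0,0,60],[180,-98,0,0,0,0,55],[215,-117,0,0,0,0,55],[250,-136,0,0,0,0,55],[285,-154,5,0,0,0,55],[320,-173,10,0,0,0,55],[355,-192,15,0,0,0,55],[390,-211,20,0,0,0,55],[420,-228,25,0,0,0,55],[436,-236,30,0,0,0,55],[442.6,-240,35,0,0,0,55],[442.6,-240,35,0,0,0,55],[442.6,-240,35,0,0,0,55]]]'
python3 - <<'E'
from h import *
o=status.get_obs();print(o)
T=cam("top");S=cam("scene")
def cr(c,p,w=60,h=44):
    x,y=np.round(proj(c,p)).astype(int);print(x,y)
    return cv2.resize(c["frame"][y-h:y+h,x-w:x+w,::-1],(400,293),interpolation=cv2.INTER_CUBIC)
im=np.vstack([cr(T,[556.7,-185,124]),cr(S,[556.7,-185,150])])
cv2.imwrite("pics/c2.png",im)
E
```

```text
t: 2.0
ee_pos: [555.9, -185.8, 206.5]
orientation: [-3.081, -0.615, 0.001]
ft_force: [-0.3, -0.5, -0.2]
width: 48.2
grasp_force: 0.0
{'t': 2.0, 'qpos': array([-3.42714529e-01,  4.09485362e-01,  1.74472671e+00, -3.72864383e-04,
        9.88169239e-01,  8.34048694e-01]), 'qvel': array([-0.0141211 , -0.00618594, -0.0024323 , -0.00134525,  0.0005139 ,
        0.00238614]), 'joint_torque': array([ 8.71738382e-01, -5.10587525e+01, -2.51813632e+01,  8.91736778e-02,
       -5.56798023e-02,  1.34261264e-02]), 'ee_pos': array([ 555.85214541, -185.78603674,  206.50119904]), 'orientation': array([-3.08061934e+00, -6.15238478e-01,  1.31392494e-03]), 'ft_force': array([-0.31328204, -0.4502622 , -0.17785308]), 'moment': array([-0.02089803,  0.03568845,  0.04562751]), 'grasp_force': 0.0, 'width': 48.24168903946274}
364 191
261 204
```

View pics/c2.png

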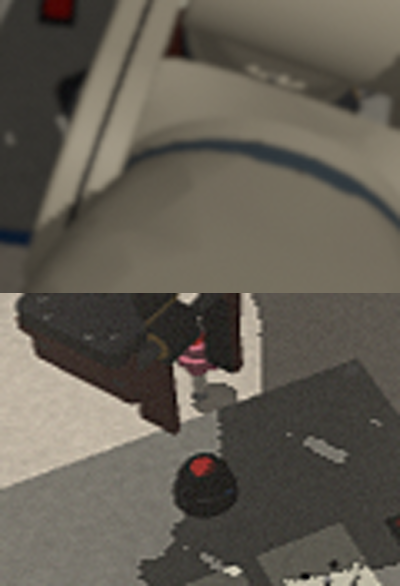

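The scene view shows the knob at crop (203,487), below the fingers and roughly between them, with a pink decoy far behind. Now descending.

```bash
python3 -m inch '[[[0.5,-0.2,10,0,0,0,55],[1,-0.4,30,0,0,0,55],[1,-0.4,48,0,0,0,55],[1,-0.4,58,0,0,0,55],[1,-0.4,64,0,0,0,55],[1,-0.4,67,0,0,0,55],[1,-0.4,68,0,0,0,55],[1,-0.4,68,0,0,0,55]]]'
python3 - <<'E'
from h import *
o=status.get_obs();print(o["ee_pos"],o["ft_force"])
S=cam("scene")
p=np.round(proj(S,[556.7,-185,125])).astype(int);print(p)
save(S,"c3.png",(p[0]-40,p[1]-40,p[0]+40,p[1]+30),7)
R=cv2.Rodrigues(o["orientation"])[0]
for y in(-24,24): print(proj(S,o["ee_pos"]+R@[0,y,19]))
for y in(-12,12): print("knob",proj(S,np.array([556.7,-185,124])+R@[0,y,0]))
E
```

```text
t: 2.9
ee_pos: [557.8, -184.5, 139.1]
orientation: [3.08, 0.616, 0.001]
ft_force: [0.6, 0.4, 0.4]
width: 48.6
grasp_force: 0.0
[ 557.75366456 -184.50665445  139.11707402] [0.62267561 0.37267026 0.42995435]
[262 213]
[269.31570733 206.84915226]
[254.81655071 222.05639412]
knob [265.15996512 209.08643038]
knob [257.88408998 216.68777821]
```

View pics/c3.png

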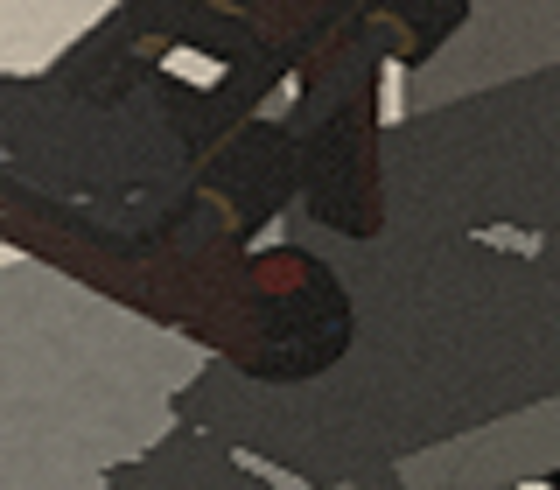

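```bash
python3 -m inch '[[[0,0,0,0,0,0,45],[0,0,0,0,0,0,36],[0,0,0,0,0,0,33],[0,0,0,0,0,0,33],[0,0,0,0,0,0,33]]]'; python3 -m inch '[[[0,0,1,0,0,0,33],[0,0,2,0,0,0,33],[0,0,2,0,0,0,33]]]'; python3 -m inch '[[[0,0,0,0,0,0,31],[0,0,0,0,0,0,30],[0,0,0,0,0,0,30],[0,0,0,0,0,0,30]]]'
```

```text
t: 3.45
ee_pos: [557.4, -184.4, 138.7]
orientation: [3.081, 0.616, 0.0]
ft_force: [0.2, -0.4, -0.1]
width: 29.4
grasp_force: 0.0
t: 3.75
ee_pos: [557.3, -184.3, 136.5]
orientation: [-3.08, -0.616, 0.0]
ft_force: [-0.5, -1.1, 0.6]
width: 28.9
grasp_force: 0.0
t: 4.15
ee_pos: [557.5, -184.5, 136.7]
orientation: [3.08, 0.616, 0.0]
ft_force: [0.9, -0.9, -0.2]
width: 26.3
grasp_force: 0.6
```

```bash
python3 -m inch '[[[0,0.5,0,0,0,0,30],[0,0.5,0,0,0,0,30],[0,0.5,0,0,0,0,30]]]'; python3 -m inch '[[[0,0,0,0,0,0,29],[0,0,0,0,0,0,29],[0,0,0,0,0,0,29]]]'
```

```text
t: 4.45
ee_pos: [557.6, -184.8, 136.7]
orientation: [-3.08, -0.616, 0.0]
ft_force: [0.4, -0.0, -0.0]
width: 26.3
grasp_force: 0.0
t: 4.75
ee_pos: [557.7, -184.9, 136.7]
orientation: [3.08, 0.616, 0.0]
ft_force: [0.2, -1.6, 0.4]
width: 25.5
grasp_force: 0.5
```

```bash
python3 -m inch '[[[0,0.7,0,0,0,0,29],[0,0.7,0,0,0,0,29],[0,0.7,0,0,0,0,29]]]'; python3 -m inch '[[[0,0,0,0,0,0,28],[0,0,0,0,0,0,28],[0,0,0,0,0,0,28]]]'; python3 -m inch '[[[0,0,0,0,0,0,27],[0,0,0,0,0,0,27],[0,0,0,0,0,0,27],[0,0,0,0,0,0,27]]]'
```

```text
t: 5.05
ee_pos: [557.8, -185.4, 136.6]
orientation: [-3.08, -0.616, 0.0]
ft_force: [-0.3, 0.6, -0.2]
width: 25.7
grasp_force: 0.0
t: 5.35
ee_pos: [557.9, -185.5, 136.6]
orientation: [-3.081, -0.616, 0.0]
ft_force: [-0.2, -0.2, 0.1]
width: 24.4
grasp_force: 0.1
t: 5.75
ee_pos: [558.0, -185.6, 136.7]
orientation: [3.08, 0.616, 0.0]
ft_force: [1.1, -2.0, -0.2]
width: 24.1
grasp_force: 2.5
```

```bash
python3 -m inch '[[[-0.4,0.5,0,0,0,0,27],[-0.4,0.5,0,0,0,0,27],[-0.4,0.5,0,0,0,0,27]]]'; python3 -m inch '[[[0,0,1,0,0,0,27],[0,0,1,0,0,0,27],[0,0,1,0,0,0,27]]]';python3 -m inch '[[[0,0,0.7,0,0,0,27],[0,0,0.7,0,0,0,27],[0,0,0.7,0,0,0,27]]]'; python3 -m inch '[[[0,0,0.7,0,0,0,27],[0,0,0.7,0,0,0,27],[0,0,0.7,0,0,0,27]]]'
```

```text
t: 6.05
ee_pos: [557.9, -185.9, 136.7]
orientation: [-3.08, -0.616, -0.001]
ft_force: [1.5, 2.2, 0.0]
width: 23.9
grasp_force: 2.5
t: 6.35
ee_pos: [557.8, -186.0, 135.9]
orientation: [3.081, 0.616, 0.0]
ft_force: [-0.1, 1.5, 2.9]
width: 23.4
grasp_force: 2.7
t: 6.65
ee_pos: [557.9, -186.2, 135.4]
orientation: [3.08, 0.616, 0.001]
ft_force: [-0.2, -0.0, 5.6]
width: 23.9
grasp_force: 4.3
t: 6.95
ee_pos: [557.9, -186.2, 134.8]
orientation: [3.08, 0.616, 0.001]
ft_force: [-0.2, 1.7, 6.6]
width: 23.3
grasp_force: 4.5
```

```bash
python3 -m inch '[[[0,0,0.7,0,0,0,27],[0,0,0.7,0,0,0,27],[0,0,0.7,0,0,0,27]]]'; python3 -m inch '[[[0,0,0.7,0,0,0,27],[0,0,0.7,0,0,0,27],[0,0,0.7,0,0,0,27]]]';python3 -m inch '[[[0,0,0.7,0,0,0,27],[0,0,0.7,0,0,0,27],[0,0,0.7,0,0,0,27]]]'
```

```text
t: 7.25
ee_pos: [558.0, -186.2, 134.2]
orientation: [3.08, 0.616, 0.001]
ft_force: [-1.0, 1.1, 7.3]
width: 24.0
grasp_force: 4.7
t: 7.55
ee_pos: [558.0, -186.2, 133.5]
orientation: [3.08, 0.616, 0.001]
ft_force: [-1.1, 1.1, 7.5]
width: 23.7
grasp_force: 4.8
t: 7.85
ee_pos: [558.0, -186.2, 132.8]
orientation: [3.08, 0.616, 0.001]
ft_force: [-0.9, 1.5, 7.2]
width: 24.1
grasp_force: 4.9
```

```bash
for i in 1; do python3 -m inch '[[[0,0,0.5,0,0,0,27],[0,0,0.5,0,0,0,27],[0,0,0.5,0,0,0,27]]]'; done | grep -E 'ee_pos|ft'; python3 -m inch '[[[0,0,0.5,0,0,0,27],[0,0,0.5,0,0,0,27],[0,0,0.5,0,0,0,27]]]'| grep -E 'ee_pos|ft';python3 -m inch '[[[0,0,0.5,0,0,0,27],[0,0,0.5,0,0,0,27],[0,0,0.5,0,0,0,27]]]'| grep -E 'ee_pos|ft'
```

```text
ee_pos: [558.1, -186.2, 132.4]
ft_force: [-1.0, 1.5, 8.2]
ee_pos: [558.1, -186.2, 131.9]
ft_force: [-1.0, 1.2, 8.4]
ee_pos: [558.1, -186.2, 131.4]
ft_force: [-1.0, 1.7, 8.2]
```

```bash
python3 -m inch '[[[0,0,0.5,0,0,0,27],[0,0,0.5,0,0,0,27],[0,0,0.5,0,0,0,27]]]'| grep -E 'ee_pos|ft'; python3 -m inch '[[[0,0,0.5,0,0,0,27],[0,0,0.5,0,0,0,27],[0,0,0.5,0,0,0,27]]]'| grep -E 'ee_pos|ft'
```

```text
ee_pos: [558.1, -186.2, 131.0]
ft_force: [-0.8, 1.0, 8.6]
ee_pos: [558.1, -186.2, 130.5]
ft_force: [-0.8, 0.5, 8.0]
```

```bash
python3 -m inch '[[[0,0,0.5,0,0,0,27],[0,0,0.5,0,0,0,27],[0,0,0.5,0,0,0,27]]]'| grep -E 'ee_pos|ft'
```

```text
ee_pos: [558.2, -186.2, 130.0]
ft_force: [-0.3, 2.1, 7.9]
```

```bash
python3 -m inch '[[[0,0,0.5,0,0,0,27],[0,0,0.5,0,0,0,27],[0,0,0.5,0,0,0,27]]]'| grep -E 'ee_pos|ft'
```

```text
ee_pos: [558.2, -186.2, 129.8]
ft_force: [-2.2, 2.0, 11.4]
```

```bash
python3 -m inch '[[[0,0,0.5,0,0,0,27],[0,0,0.5,0,0,0,27],[0,0,0.5,0,0,0,27]]]'| grep -E 'ee_pos|ft'
```

```text
ee_pos: [558.2, -186.2, 129.7]
ft_force: [-2.8, 2.6, 14.1]
```

```bash
python3 -m inch '[[[0,0,0.5,0,0,0,27],[0,0,0.5,0,0,0,27],[0,0,0.5,0,0,0,27]]]'| grep -E 'ee_pos|ft'
```

```text
ee_pos: [558.2, -186.2, 129.5]
ft_force: [-3.4, 2.1, 18.5]
```

```bash
python3 -m inch '[[[0,0,-1.5,0,0,0,26],[0,0,-1.5,0,0,0,25],[0,0,-1.5,0,0,0,25],[0,0,-1.5,0,0,0,25]]]'; python3 -m inch '[[[0,0,0,0,0,-0.04,25],[0,0,0,0,0,-0.08,25],[0,0,0,0,0,-0.12,25],[0,0,0,0,0,-0.16,25]]]'
```

```text
t: 10.95
ee_pos: [558.0, -186.1, 130.0]
orientation: [3.08, 0.616, 0.001]
ft_force: [-1.0, 1.6, 9.2]
width: 23.2
grasp_force: 31.9
t: 11.35
ee_pos: [558.4, -186.5, 130.1]
orientation: [3.02, 0.863, 0.002]
ft_force: [-0.3, 0.2, 9.2]
width: 23.0
grasp_force: 31.9
```

```bash
python3 -m inch '[[[0,0,0,0,0,-0.05,25],[0,0,0,0,0,-0.1,25],[0,0,0,0,0,-0.15,25],[0,0,0,0,0,-0.2,25]]]'; python3 -c "
from h import *;print(status.get_obs()['moment'])"
```

```text
t: 11.75
ee_pos: [558.6, -186.6, 130.2]
orientation: [2.918, 1.16, 0.003]
ft_force: [-0.3, 0.4, 9.1]
width: 22.4
grasp_force: 31.9
[0.02050343 0.00260688 0.02348817]
```

```bash
python3 -m inch '[[[0,0,0,0,0,-0.05,25],[0,0,0,0,0,-0.1,25],[0,0,0,0,0,-0.15,25],[0,0,0,0,0,-0.2,25]]]'; python3 -c "
from h import *;print(status.get_obs()['moment'])"
```

```text
t: 12.15
ee_pos: [558.7, -186.6, 130.3]
orientation: [2.787, 1.445, 0.002]
ft_force: [-0.7, 1.2, 8.8]
width: 23.2
grasp_force: 31.9
[ 0.01623161 -0.02156309  0.00722584]
```

```bash
python3 -m inch '[[[0,0,0.1,0,0,-0.05,25],[0,0,0.2,0,0,-0.1,25],[0,0,0.2,0,0,-0.15,25],[0,0,0.2,0,0,-0.2,25],[0,0,0.2,0,0,-0.25,25],[0,0,0.2,0,0,-0.3,25],[0,0,0.2,0,0,-0.35,25],[0,0,0.2,0,0,-0.4,25]]]'; python3 -c "
from h import *;print(status.get_obs()['moment'])"
```

```text
t: 12.95
ee_pos: [558.7, -186.6, 130.1]
orientation: [2.444, 1.97, 0.002]
ft_force: [0.4, 1.6, 9.0]
width: 23.1
grasp_force: 33.2
[ 0.04467592 -0.10084613  0.01899208]
```

```bash
python3 -m inch '[[[0,0,0,0,0,-0.04,25],[0,0,0,0,0,-0.08,25],[0,0,0,0,0,-0.12,25]]]'; python3 -c "
from h import *;print(status.get_obs()['moment'])"
```

```text
t: 13.25
ee_pos: [558.6, -186.5, 130.1]
orientation: [2.322, 2.113, 0.001]
ft_force: [-1.1, 0.9, 9.3]
width: 22.8
grasp_force: 33.3
[ 0.15888533  0.07081959 -0.0386799 ]
```

```bash
python3 -m inch '[[[0,0,0,0,0,-0.03,25],[0,0,0,0,0,-0.04,25],[0,0,0,0,0,-0.04,25]]]'; python3 -c "
from h import *;print(status.get_obs()['moment'])"; python3 -m inch '[[[0,0,-0.5,0,0,-0.0,25],[0,0,-1,0,0,0,25],[0,0,-2,0,0,0,25],[0,0,-3,0,0,0,25],[0,0,-3,0,0,0,25]]]'
```

```text
t: 13.55
ee_pos: [558.2, -186.4, 130.0]
orientation: [2.282, 2.158, 0.001]
ft_force: [-2.4, 1.4, 10.9]
width: 22.8
grasp_force: 33.4
[ 0.18615788  0.24657662 -0.01602103]
t: 14.05
ee_pos: [558.1, -186.3, 132.7]
orientation: [2.282, 2.157, 0.001]
ft_force: [-1.5, 0.7, 6.6]
width: 22.9
grasp_force: 32.9
```

```bash
python3 -m inch '[[[0,0,-1,0,0,0,25],[0,0,-2,0,0,0,25],[0,0,-3,0,0,0,25],[0,0,-3,0,0,0,25]]]'; python3 -m inch '[[[0,0,-1,0,0,0,25],[0,0,-2,0,0,0,25],[0,0,-3,0,0,0,25],[0,0,-3,0,0,0,25]]]'
```

```text
t: 14.45
ee_pos: [558.1, -186.3, 135.6]
orientation: [2.282, 2.158, 0.001]
ft_force: [0.1, 0.5, 6.4]
width: 22.5
grasp_force: 32.6
t: 14.85
ee_pos: [558.0, -186.3, 138.3]
orientation: [2.282, 2.158, 0.001]
ft_force: [0.1, 0.7, 5.5]
width: 23.2
grasp_force: 32.5
```

```bash
python3 -m inch '[[[0,0,-3,0,0,0,25],[0,0,-7,0,0,0,25],[0,0,-12,0,0,0,25],[0,0,-18,0,0,0,25],[0,0,-25,0,0,0,25],[0,0,-33,0,0,0,25],[0,0,-41,0,0,0,25],[0,0,-49,0,0,0,25],[0,0,-57,0,0,0,25],[0,0,-65,0,0,0,25],[0,0,-71,0,0,0,25],[0,0,-75,0,0,0,25],[0,0,-75,0,0,0,25],[0,0,-75,0,0,0,25]]]'
python3 - <<'E'
from h import *
o=status.get_obs()
S=cam("scene");p=np.round(proj(S,o["ee_pos"]-[0,0,50])).astype(int);print(p)
save(S,"c4.png",(p[0]-45,p[1]-50,p[0]+45,p[1]+40),6)
R=cv2.Rodrigues(o["orientation"])[0];print(R.round(4),o["ee_pos"],R.T@(np.array([529,190.9,o["ee_pos"][2]])-o["ee_pos"]))
E
```

```text
t: 16.25
ee_pos: [557.6, -186.0, 212.8]
orientation: [-2.283, -2.158, 0.0]
ft_force: [-0.1, 0.1, 0.1]
width: 22.9
grasp_force: 31.4
[260 200]
[[ 5.590e-02  9.984e-01 -3.000e-04]
 [ 9.984e-01 -5.590e-02  1.000e-04]
 [ 1.000e-04 -3.000e-04 -1.000e+00]] [ 557.57026855 -186.03035156  212.84282126] [ 3.74741459e+02 -4.96143869e+01  4.11759063e-02]
```

View pics/c4.png

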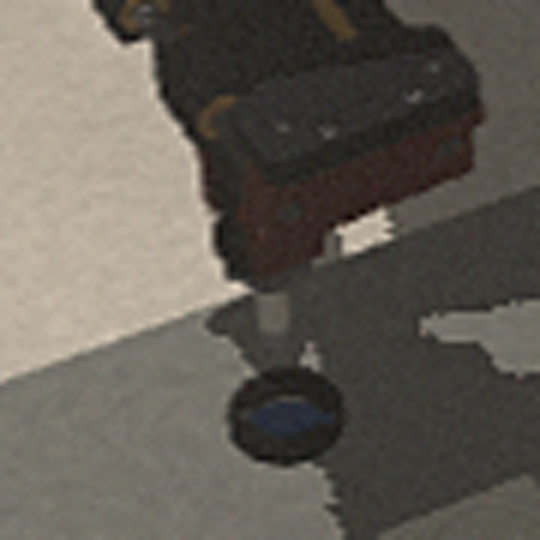

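The fuse hangs below the fingers (272,315) and the holder is empty (287,417). Moving over to the block.

```bash
python3 -m inch '[[[8,-1,0,0,0,0,25],[25,-3,0,0,0,0,25],[50,-7,0,0,0,0,25],[80,-11,0,0,0,0,25],[110,-15,0,0,0,0,25],[140,-19,0,0,0,0,25],[170,-23,0,0,0,0,25],[200,-27,0,0,0,0,25],[230,-31,0,0,0,0,25],[260,-35,0,0,0,0,25],[290,-38,0,0,0,0,25],[315,-42,0,0,0,0,25],[340,-45,0,0,0,0,25],[358,-47,0,0,0,0,25],[370,-49,0,0,0,0,25],[374.7,-49.6,0,0,0,0,25],[374.7,-49.6,0,0,0,0,25],[374.7,-49.6,0,0,0,0,25]]]' | grep ee_pos
python3 -m inch '[[[0,0,5,0,0,0,25],[0,0,15,0,0,0,25],[0,0,30,0,0,0,25],[0,0,45,0,0,0,25],[0,0,60,0,0,0,25],[0,0,73,0,0,0,25],[0,0,82,0,0,0,25],[0,0,86,0,0,0,25],[0,0,87,0,0,0,25],[0,0,87,0,0,0,25],[0,0,87,0,0,0,25]]]' 
python3 - <<'E'
from h import *
o=status.get_obs();print(o["ee_pos"])
S=cam("scene");T=cam("top");p=np.round(proj(S,[529,191,60])).astype(int);q=np.round(proj(T,[529,191,60])).astype(int)
a=S["frame"][p[1]-35:p[1]+35,p[0]-50:p[0]+50,::-1];b=T["frame"][q[1]-25:q[1]+25,q[0]-50:q[0]+50,::-1];print(p,q)
cv2.imwrite("pics/c5.png",cv2.resize(np.vstack([a]),None,fx=8,fy=8,interpolation=cv2.INTER_CUBIC))
for z in(45,56,76,93): print(z,proj(S,[529,191,z])-p+[50,35],"tcp",proj(S,[*o["ee_pos"][:2],z])-p+[50,35])
E
```

```text
ee_pos: [529.0, 190.4, 212.9]
t: 19.2
ee_pos: [529.5, 191.0, 126.5]
orientation: [2.282, 2.158, 0.001]
ft_force: [0.1, -0.1, -0.3]
width: 23.0
grasp_force: 31.4
[529.54242801 190.95142946 126.53981811]
[392 157] [186 209]
45 [49.04257862 39.62155262] tcp [49.17047664 39.75616725]
56 [49.61085946 36.34556891] tcp [49.73978902 36.48025953]
76 [50.66446094 30.27184424] tcp [50.79530841 30.40664474]
93 [51.58131875 24.98640951] tcp [51.71384089 25.12127286]
```

View pics/c5.png

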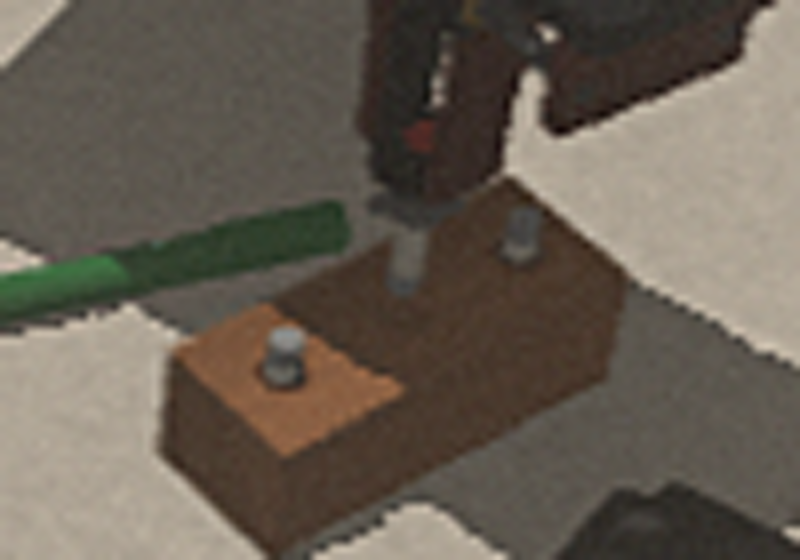

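The fuse tip is at (405,290), and its offset from prediction equals the hole's offset, so they are aligned. Lowering with force checks.

```bash
python3 -m inch '[[[0,0,4,0,0,0,25],[0,0,8,0,0,0,25],[0,0,12,0,0,0,25],[0,0,14,0,0,0,25],[0,0,16,0,0,0,25],[0,0,16,0,0,0,25]]]'|grep -E 'ee|ft'
```

```text
ee_pos: [529.0, 190.7, 109.6]
ft_force: [-0.3, -0.2, 0.2]
```

```bash
python3 -m inch '[[[0,0,3,0,0,0,25],[0,0,6,0,0,0,25],[0,0,10,0,0,0,25],[0,0,14,0,0,0,25],[0,0,18,0,0,0,25],[0,0,20,0,0,0,25],[0,0,22,0,0,0,25],[0,0,22,0,0,0,25]]]'|grep -E 'ee|ft'
```

```text
ee_pos: [529.0, 190.8, 87.7]
ft_force: [-0.4, 0.6, -0.6]
```

Sliding in freely; now the last ~4 mm to seat.

```bash
python3 -m inch '[[[0,0,1,0,0,0,25],[0,0,2,0,0,0,25],[0,0,3,0,0,0,25],[0,0,3,0,0,0,25]]]'|grep -E 'ee|ft'
```

```text
ee_pos: [529.1, 190.8, 84.9]
ft_force: [0.6, 0.3, -0.4]
```

```bash
python3 -m inch '[[[0,0,0.5,0,0,0,25],[0,0,1,0,0,0,25],[0,0,1,0,0,0,25]]]'|grep -E 'ee|ft'
```

```text
ee_pos: [529.2, 190.8, 84.3]
ft_force: [-1.3, 0.3, 3.7]
```

```bash
python3 -m inch '[[[0,0,0.5,0,0,0,25],[0,0,0.7,0,0,0,25],[0,0,0.7,0,0,0,25]]]'|grep -E 'ee|ft'
```

```text
ee_pos: [529.3, 190.9, 84.2]
ft_force: [-3.5, -0.8, 11.8]
```

Seated. Releasing and retreating upward.

```bash
python3 -m inch '[[[0,0,-0.8,0,0,0,25],[0,0,-0.8,0,0,0,28],[0,0,-0.8,0,0,0,32],[0,0,-0.8,0,0,0,40],[0,0,-0.8,0,0,0,45],[0,0,-0.8,0,0,0,45],[0,0,-3,0,0,0,45],[0,0,-10,0,0,0,45],[0,0,-25,0,0,0,45],[0,0,-45,0,0,0,45],[0,0,-70,0,0,0,45],[0,0,-95,0,0,0,45],[0,0,-110,0,0,0,45],[0,0,-110,0,0,0,45]]]'
python3 - <<'E'
from h import *
S=cam("scene");p=np.round(proj(S,[529,191,60])).astype(int)
save(S,"c6.png",(p[0]-50,p[1]-45,p[0]+50,p[1]+30),8)
E
```

```text
t: 23.1
ee_pos: [530.8, 191.4, 196.8]
orientation: [2.281, 2.157, 0.008]
ft_force: [-0.5, 0.3, 0.1]
width: 39.7
grasp_force: 0.0
```

View pics/c6.png

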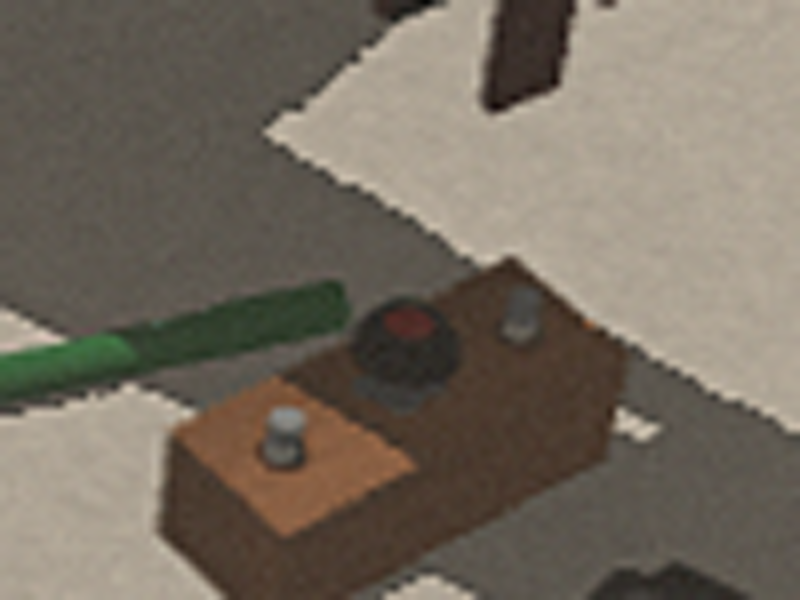

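The carrier stands upright in the middle hole, with its red disc at (410,322). The fingers are clear, and the marker and mouse are unmoved.

```bash
python3 -c "
from workcell import ctrl;print(ctrl.close_job())"
```

```text
the job is handed in; nothing more can be done
None
```

The fuse carrier is out of the transformer and stands upright in the middle hole of the parking block, seated and released with the gripper clear; I handed the job in at about 23 s, and no verdict came back.

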